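Put the cup trophies on their display stands

TASK

Set the three two-handled brass cups out for display: the smallest on the lowest wooden stand, the middle one on the middle stand and the largest on the highest, each standing upright in the centre of its stand's top. Do not let a cup fall over, and leave the golf-ball award and the marble obelisk standing where they are.

Things in the scene. Friction and masses are not known exactly. Their poses are not given: they have to be found in the camera images.
- cup_small: smallest of three loose brass cups, 90 mm tall: open round bowl, 40 mm outside, on a thin stem over a dark wooden base 40 mm square, 18 mm high. Bowl wall vertical from 69 mm above the underside to the rim: grip there, along x, as ear handles stand out on its +y and -y sides (70 mm over both). Origin: centre of the underside; z up. About 160 g.
- cup_medium: middle-sized of three loose brass cups, 115 mm tall: open round bowl, 50 mm outside, on a thin stem over a dark wooden base 48 mm square, 22 mm high. Bowl wall vertical from 89 mm above the underside to the rim: grip there, along x, as ear handles stand out on its +y and -y sides (80 mm over both). Origin: centre of the underside; z up. About 260 g.
- cup_large: largest of three loose brass cups, 140 mm tall: open round bowl, 60 mm outside, on a thin stem over a dark wooden base 56 mm square, 26 mm high. Bowl wall vertical from 109 mm above the underside to the rim: grip there, along x, as ear handles stand out on its +y and -y sides (90 mm over both). Origin: centre of the underside; z up. About 400 g.
- stand_low: the lowest of the three light wooden display stands, fixed to the desk: 1 square tier 25 mm high, so 25 mm tall in all; flat top 76 mm square. Origin: centre of its underside on the desk, z up; the top's centre is 25 mm above it.
- stand_mid: the middle of the three light wooden display stands, fixed to the desk: 2 square tiers of 25 mm each, 50 mm tall in all; flat top 76 mm square, each tier below 12 mm wider (foot 88 mm square). Origin: centre of its underside on the desk, z up; the top's centre is 50 mm above it.
- stand_high: the highest of the three light wooden display stands, fixed to the desk: 3 square tiers of 25 mm each, 75 mm tall in all; flat top 76 mm square, each tier below 12 mm wider (foot 100 mm square). Origin: centre of its underside on the desk, z up; the top's centre is 75 mm above it.
- golf_award: bystander, loose: a white golf ball (43 mm) on a steel tee over a dark wooden base 50 mm square; 102 mm tall. Origin: centre of the underside, z up.
- obelisk_award: bystander, loose: a pale marble obelisk on a black base 56 mm square; 122 mm tall. Origin: centre of the underside, z up.
Not all that is in view belongs to the job. What is shaped like the stand_mid but pink is not meant.

How it is judged:
By the outcome, as a careful person would: the job done as asked, in the order asked, and still so for the second after the job is handed in, with the robot touching nothing.
It also fails if it takes over 80 s, if anything falls off the work surface, if the arm or the gripper's body presses on something with over 40 N, if the wrist force passes 120 N, or if a joint passes its speed limit or range.

ROBOT

A 7-joint arm with a two-finger parallel gripper is mounted at the origin on the work surface. World frame = base frame: x ahead of the robot, y to its left, z up, the work surface at z = 0. Lengths are in m, angles in rad, forces in N, time in s.
With the tool pointing down it reaches from about 0.4 to 0.85 m from the base axis. Payload 4.4 kg.
Tool frame: the origin (TCP) lies midway between the tips of the shut fingers; the grasp point (between the pads) lies 19 mm behind it; z points along the fingers, y is the line along which they close (so a half turn about z gives the same grasp; the last joint's range is limited). The gripper opens to 94 mm and grips with 3 to 60 N. Pads are 16 mm wide; open, the fingers measure 119 mm over their backs; the gripper's body (75 mm by 177 mm) begins 78 mm behind the grasp point.
Start: joints at [1.038, 0.628, 0.038, 1.517, -0.027, 0.996, -0.02], TCP at [0.293, -0.58, 0.205] pointing down, gripper open.
Joint ranges: [-3.06, 3.06], [-0.37, 2.12], [-1.25, 1.32], [0.18, 2.47], [-1.1, 4.24], [0.23, 1.98], [-2.94, 2.94]. Speed limits (rad/s): [2.57, 2.57, 3.14, 3.14, 3.14, 3.14, 3.14].

INTERFACE

Orientations are given as [roll, pitch, yaw] about the fixed x, y, z axes, in that order (R = Rz(yaw) Ry(pitch) Rx(roll)).
In Python, from rig import arm, grab_frame gives the robot as it stands.
- The arm moves only by the tool hand_motion, called in YAML: its name, and indented under it one key for each argument. Schema: {"type":"object","properties":{"motion":{"type":"array","items":{"type":"array","items":{"type":"number"},"minItems":7,"maxItems":7},"minItems":1,"maxItems":20},"grip_force":{"type":"number"},"only":{"type":"string"},"quiet":{"type":"boolean"},"lines":{"type":"string"}},"required":["motion"],"additionalProperties":false}. motion is a list of rows, 1 to 20 of them, each of 7 numbers: dx, dy, dz in mm, then a rotation vector rx, ry, rz in units of 0.25 rad, then the finger opening in m; each row shifts and turns the commanded pose from where the row before left it, along the tool's axes as they then stand; what a row does not reach is not made up. A row lasts 1/12 s, in which the tool goes at most 0.0417 m and 0.125 rad, less where a joint would pass 70% of its speed; a pose out of reach is approached as far as the arm can. The fingers move at their own pace and stop on an object; grip_force is the grip in N (left out, the last holds). Time passes only in rows, so rows that do not move let the fingers close. The tool returns the time, the measured TCP pose, the force, the opening and the grip force at its end. only (a regular expression) keeps the lines of the reply that match it, lines (a string "A,B") keeps lines A to B, and quiet returns only ok. Input that does not fit is refused with a message, and nothing moves.
- arm.sense(): the state, without advancing time (a new reading comes with each control period).
- grab_frame(name): name is "side" or "top" or "wrist"; returns a dict with "frame" (400x640x3 uint8, red, green, blue), "fx", "fy", "cx", "cy" (pixels), "position" and "attitude" of the camera in the world; the wrist camera has in their place "hand_eye" (4x4, takes a point from camera to tool coordinates, whose origin is the TCP and whose axes are the flange's). Camera axes: x right, y up, looking along -z (the intrinsics and any distortion apply to the point x, -y, -z); pixel columns grow to the right and rows downward; lengths in m; the calibration is good to about 2 mm. A picture is of the moment at which its call begins: read the wrist's pose just before it. There is no depth.
- arm.job_done(): hands the job in; it is judged then, once.
The state is a dict: "time_s": time; "qpos": joint angles; "qvel": joint speeds; "joint_efforts": joint torques, N m; "eef_pos": TCP position; "eef_rot": TCP orientation; "contact_force": force on the tool from outside, world axes, zero at the start; "moment": the same for the moment, N m; "finger_gap": finger opening in m; "gripper_force": force on a finger pad.
Only numpy, scipy, OpenCV 4.12 (cv2) and the standard library are available. Lean on these libraries where they do the work, as an engineer would, in place of code of your own. Each camera call takes 0.05 s, during which the arm holds its last target. There are 200 camera calls.

## Working session

There is one attempt and no reset: what is moved stays moved. The work goes in short steps, Python scripts to look and compute and a tool call to move; the robot and the scene stay as the last step left them, time stands still between calls to the robot, and variables do not carry over. Pictures are saved under pics/ and viewed, at most 14 in all, crops included, and the job is handed in when it is done.

```bash
ls; mkdir -p pics; python3 - <<'E'
from rig import arm, grab_frame
import cv2
print(arm.sense())
for n in("top","side"):
    f=grab_frame(n); cv2.imwrite(f"pics/{n}0.png",f["frame"][:,:,::-1]); print({k:v for k,v in f.items() if k!="frame"})
E
```

```text
pics
{'time_s': 0.0, 'qpos': array([ 1.03820507,  0.62929389,  0.03845669,  1.51835027, -0.02697989,
        0.99629996, -0.0199758 ]), 'qvel': array([-0.00084343,  0.00022513,  0.00170486,  0.00074674,  0.00131716,
       -0.00064249, -0.00014815]), 'joint_efforts': array([-1.49756605e-03, -5.49720562e+01,  1.14328690e+00, -1.86629891e+01,
       -5.22063277e-02,  2.35611806e-02,  1.76912986e-04]), 'eef_pos': array([ 0.29223161, -0.57986746,  0.20459393]), 'eef_rot': array([-3.13976013e+00,  4.65974150e-05,  4.66814924e-01]), 'contact_force': array([-0.0659727 , -0.43820952,  0.25981848]), 'moment': array([-0.00088283,  0.05110843,  0.01038345]), 'gripper_force': 0.0, 'finger_gap': 0.09408554638939684}
{'fx': 458.5920965932079, 'fy': 458.5920965932079, 'cx': 313.02554084401663, 'cy': 192.25198080608817, 'position': array([0.33165759, 0.07549846, 1.09431435]), 'attitude': array([ 0.17934846, -0.02042044, -1.55063203])}
{'fx': 516.9512969172922, 'fy': 516.9512969172922, 'cx': 326.5208229721625, 'cy': 202.20566244892655, 'position': array([-0.24316193,  0.92133138,  0.71421958]), 'attitude': array([ 1.04905492, -0.00506173, -2.41157045])}
```

View pics/top0.png

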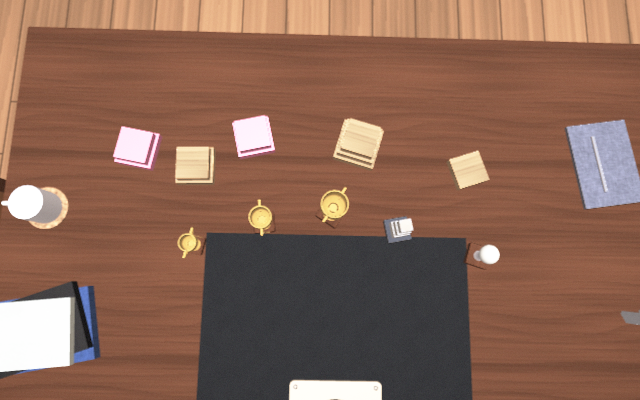

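View pics/side0.png

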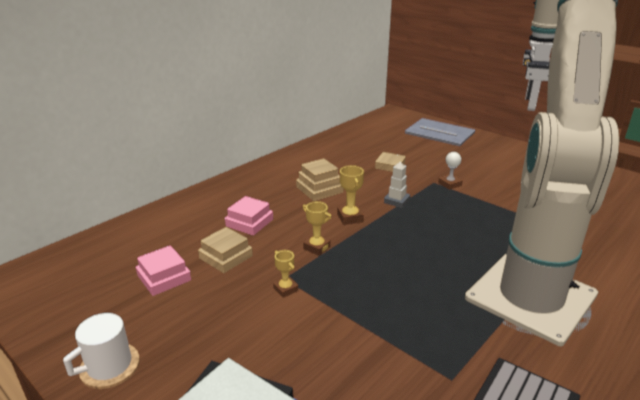

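Top view: cups at (189,242) small, (260,217) medium, (335,205) large. Wooden stands: mid (195,163), high (360,142), low (469,169). Obelisk (400,230), golf award (488,255). I'll enlarge these regions.

```bash
python3 - <<'E'
import cv2
im=cv2.imread("pics/top0.png")
def crop(u0,v0,u1,v1,s,n):
    c=cv2.resize(im[v0:v1,u0:u1],None,fx=s,fy=s,interpolation=cv2.INTER_CUBIC)
    for u in range(u0,u1,10):
        cv2.line(c,((u-u0)*s,0),((u-u0)*s,6 if u%50 else 14),(255,255,255),1)
        if u%20==0: cv2.putText(c,str(u),((u-u0)*s+2,20),0,.4,(255,255,255),1)
    for v in range(v0,v1,10):
        cv2.line(c,(0,(v-v0)*s),(6,(v-v0)*s),(255,255,255),1)
        if v%20==0: cv2.putText(c,str(v),(8,(v-v0)*s+4),0,.4,(255,255,255),1)
    cv2.imwrite(n,c)
crop(160,140,290,270,4,"pics/cl.png"); crop(310,110,500,240,4,"pics/cr.png")
E
```

```text
(no output)
```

View pics/cl.png

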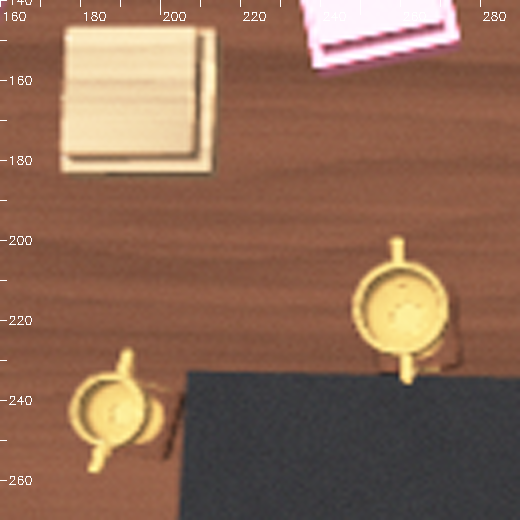

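View pics/cr.png

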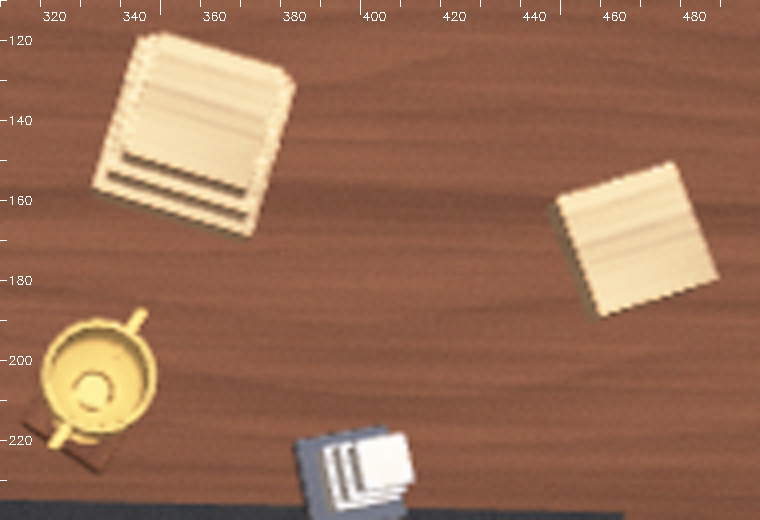

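Cup rims and handles in top-view pixels (read from the crops):
- **Small:** centre (187,242), handles (191.7,227.5) to (183.7,257.5).
- **Medium:** centre (259.6,216.6), handles (259.5,199.5) to (261.7,235.5).
- **Large:** centre (334.4,203.9), handles (345.2,188) to (324.5,221).

I'll fit the stands by their silhouettes.

```bash
cat > h.py <<'E'
import numpy as np, cv2
from scipy.spatial.transform import Rotation as R
from scipy.optimize import minimize
T=dict(f=458.592,c=(313.0255,192.252),p=np.array([0.33165759,0.07549846,1.09431435]),a=[0.17934846,-0.02042044,-1.55063203])
S=dict(f=516.9513,c=(326.5208,202.2057),p=np.array([-0.24316193,0.92133138,0.71421958]),a=[1.04905492,-0.00506173,-2.41157045])
def proj(C,P):
    q=(np.atleast_2d(P)-C['p'])@R.from_euler('xyz',C['a']).as_matrix()
    return np.c_[C['c'][0]-C['f']*q[:,0]/q[:,2], C['c'][1]+C['f']*q[:,1]/q[:,2]]
def back(C,u,v,z):
    d=R.from_euler('xyz',C['a']).as_matrix()@np.array([(u-C['c'][0])/C['f'],-(v-C['c'][1])/C['f'],-1])
    return C['p']+d*(z-C['p'][2])/d[2]
def box(x,y,w,z0,z1,yaw):
    k=np.array([[a,b] for a in(-1,1) for b in(-1,1)])*w/2
    r=np.array([[np.cos(yaw),-np.sin(yaw)],[np.sin(yaw),np.cos(yaw)]])
    k=k@r.T+[x,y]
    return np.r_[np.c_[k,[z0]*4],np.c_[k,[z1]*4]]
E
python3 - <<'E'
from h import *
im=cv2.imread("pics/top0.png"); si=cv2.imread("pics/side0.png")
for n,h,yc,(a,b) in(("small",.09,(187,242.2),((191.7,227.5),(183.7,257.5))),("medium",.115,(259.6,216.6),((259.5,199.5),(261.7,235.5))),("large",.14,(334.4,203.9),((345.2,188),(324.5,221.2)))):
    P=back(T,*yc,h); A=back(T,*a,h*.9);B=back(T,*b,h*.9); d=A-B
    print(n,P.round(4),"handle dir deg",np.degrees(np.arctan2(d[1],d[0])).round(1),np.linalg.norm(d).round(3), "side px base", proj(S,[P[0],P[1],0])[0].round(1),proj(S,[P[0],P[1],h])[0].round(1))
f=im.astype(int); m=((f[:,:,1]>125)&(f[:,:,2]>170)&(f[:,:,2]-f[:,:,0]>30)&(f[:,:,1]>f[:,:,0]+5)).astype(np.uint8)
K=8
for n,t,uv,y0 in(("low",1,(469,169),.3),("mid",2,(194,163),0),("high",3,(360,142),-.3)):
    u,v=map(int,uv); w=np.zeros_like(m); w[v-35:v+35,u-32:u+32]=1
    M=cv2.resize(cv2.morphologyEx(m*w,cv2.MORPH_CLOSE,np.ones((5,5))),None,fx=4,fy=4,interpolation=cv2.INTER_LINEAR)
    def cost(q):
        g=np.zeros_like(M)
        for i in range(t):
            p=proj(T,box(q[0],q[1],.076+.012*(t-1-i),.025*i+(.012 if i==0 else 0),.025*(i+1),q[2]))*4+1.5
            cv2.fillConvexPoly(g,cv2.convexHull((p*16).round().astype(np.int32)),1,shift=4)
        return (g!=M).sum()/M.sum()
    P=back(T,*uv,.0125*t*2)
    best=min((minimize(cost,[P[0],P[1],y],method='Nelder-Mead',options=dict(initial_simplex=[[P[0],P[1],y],[P[0]+.01,P[1],y],[P[0],P[1]+.01,y],[P[0],P[1],y+.15]])) for y in(y0,y0-.2,y0+.2)),key=lambda r:r.fun)
    x,y,yaw=best.x; print(n,best.x.round(4),best.fun.round(3))
    for C,I in((T,im),(S,si)):
        for i in range(t):
            p=proj(C,box(x,y,.076+.012*(t-1-i),.025*i,.025*(i+1),yaw)[[4,5,7,6]])
            cv2.polylines(I,[(p*16).round().astype(np.int32)],True,(0,0,255) if i==t-1 else (0,200,0),1,shift=4)
for n,I in (("ov_t",im[100:220,160:500]),("ov_s",si[140:300,180:430])):
    cv2.imwrite(f"pics/{n}.png",cv2.resize(I,None,fx=2.3 if n=="ov_t" else 3.2,fy=2.3 if n=="ov_t" else 3.2,interpolation=cv2.INTER_CUBIC))
E
```

```text
small [0.3974 0.33   0.09  ] handle dir deg -11.1 0.067 side px base [286.1 289.1] [284.6 254.8]
medium [0.4538 0.1726 0.115 ] handle dir deg 5.8 0.079 side px base [316.7 247.7] [316.5 206.4]
large [0.4812 0.014  0.14  ] handle dir deg -30.8 0.085 side px base [350.  218.1] [351.5 170.3]
low [ 0.5936 -0.3189  0.322 ] 0.064
mid [0.5887 0.3431 0.026 ] 0.041
high [ 0.6511 -0.0497 -0.2789] 0.034
```

View pics/ov_s.png

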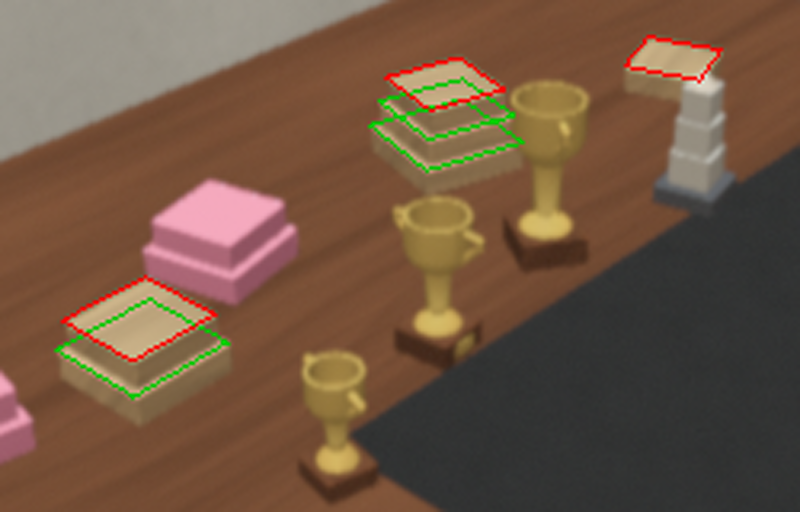

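View pics/ov_t.png

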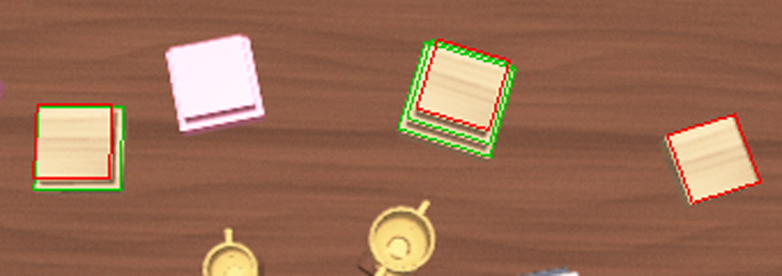

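Side and top overlays agree with the fitted stand poses: red top outlines sit on the low, mid and high stands, and the projected cup rims are within about 1 px. Starting with the small cup.

```bash
cat > d.py <<'E'
import sys; from h import *; from rig import arm
x,y,z,yw=map(float,sys.argv[1:5]); s=arm.sense(); e=s["eef_rot"]
print("t",round(s["time_s"],2),"pose",s["eef_pos"].round(4),e.round(4),"gap",round(s["finger_gap"],4))
G=R.from_euler('xyz',[np.pi,0,np.radians(yw)])
print("rot first",(R.from_euler('xyz',e).inv()*G).as_rotvec().round(4),"then shift",G.inv().apply(np.array([x,y,z])-s["eef_pos"]).round(4))
E
python3 d.py 0.5 -0.1 0.25 -11
```

```text
t 0.1 pose [ 0.2923 -0.5799  0.2047] [-3.14    0.      0.4668] gap 0.0943
rot first [-1.600e-03  6.000e-04  6.588e-01] then shift [ 0.1123 -0.5107 -0.0453]
```

Units first: shifts go in mm and turns go in units of 0.25 rad. So -0.034 m is -34, -0.0075 m is -7.5, 0.11 rad is 0.44.

hand_motion:
  motion:
    - [0,0,-7.5,-0.0012,0,0.44,0.094]
    - [0,0,-7.5,-0.0012,0,0.44,0.094]
    - [0,0,-7.5,-0.0012,0,0.44,0.094]
    - [0,0,-7.5,-0.0012,0,0.44,0.094]
    - [0,0,-7.5,0,0,0.44,0.094]
    - [0,0,-7.5,0,0,0.44,0.094]
    - [7.5,-34,0,0,0,0,0.094]
    - [7.5,-34,0,0,0,0,0.094]
    - [7.5,-34,0,0,0,0,0.094]
    - [7.5,-34,0,0,0,0,0.094]
    - [7.5,-34,0,0,0,0,0.094]
    - [7.5,-34,0,0,0,0,0.094]
    - [7.5,-34,0,0,0,0,0.094]
    - [7.5,-34,0,0,0,0,0.094]
    - [7.5,-34,0,0,0,0,0.094]
    - [7.5,-34,0,0,0,0,0.094]
    - [7.5,-34,0,0,0,0,0.094]
    - [7.5,-34,0,0,0,0,0.094]
    - [7.5,-34,0,0,0,0,0.094]
    - [7.5,-34,0,0,0,0,0.094]
  grip_force: 15

```text
time_s: 1.77
eef_pos: [0.4871, -0.1317, 0.2499]
eef_rot: [3.141, 0.0, -0.193]
contact_force: [-0.5, 0.1, 0.5]
finger_gap: 0.0942
gripper_force: 0.0
```

```bash
python3 d.py 0.397 0.33 0.25 -11
```

```text
t 1.77 pose [ 0.4871 -0.1317  0.2499] [ 3.1405  0.     -0.1932] gap 0.0942
rot first [ 0.0011  0.     -0.0012] then shift [-1.765e-01 -4.360e-01 -1.000e-04]
```

In the tool's units: -0.034 m is -34, -0.0135 m is -13.5.

hand_motion:
  motion:
    - [-13.5,-34,0,0,0,0,0.094]
    - [-13.5,-34,0,0,0,0,0.094]
    - [-13.5,-34,0,0,0,0,0.094]
    - [-13.5,-34,0,0,0,0,0.094]
    - [-13.5,-34,0,0,0,0,0.094]
    - [-13.5,-34,0,0,0,0,0.094]
    - [-13.5,-34,0,0,0,0,0.094]
    - [-13.5,-34,0,0,0,0,0.094]
    - [-13.5,-34,0,0,0,0,0.094]
    - [-13.5,-34,0,0,0,0,0.094]
    - [-13.5,-34,0,0,0,0,0.094]
    - [-13.5,-34,0,0,0,0,0.094]
    - [0,0,0,0,0,0,0.094]
    - [0,0,0,0,0,0,0.094]
    - [0,0,0,0,0,0,0.094]

```text
time_s: 3.02
eef_pos: [0.4062, 0.2971, 0.2491]
eef_rot: [3.139, -0.0, -0.193]
contact_force: [-0.3, 0.2, -0.6]
finger_gap: 0.0939
gripper_force: 0.0
```

```bash
python3 d.py 0.3974 0.33 0.120 -11; python3 - <<'E'
from rig import *; import cv2
f=grab_frame("wrist"); cv2.imwrite("pics/w1.png",f["frame"][:,:,::-1]); print({k:v for k,v in f.items() if k!="frame"})
E
```

```text
t 3.02 pose [0.4062 0.2971 0.2491] [ 3.139e+00 -2.000e-04 -1.934e-01] gap 0.0939
rot first [ 0.0026 -0.0002 -0.0014] then shift [-0.0149 -0.0306  0.1291]
{'fx': 322.5509552159053, 'fy': 322.5509552159053, 'cx': 323.5899398332631, 'cy': 201.55831058763252, 'hand_eye': array([[ 1.55852623e-04,  9.67818751e-01,  2.51648247e-01,
         7.30411893e-02],
       [ 9.99999291e-01, -4.47971061e-04,  1.10353354e-03,
        -1.67124113e-03],
       [ 1.18075159e-03,  2.51647896e-01, -9.67818135e-01,
        -1.78875197e-01],
       [ 0.00000000e+00,  0.00000000e+00,  0.00000000e+00,
         1.00000000e+00]])}
```

View pics/w1.png

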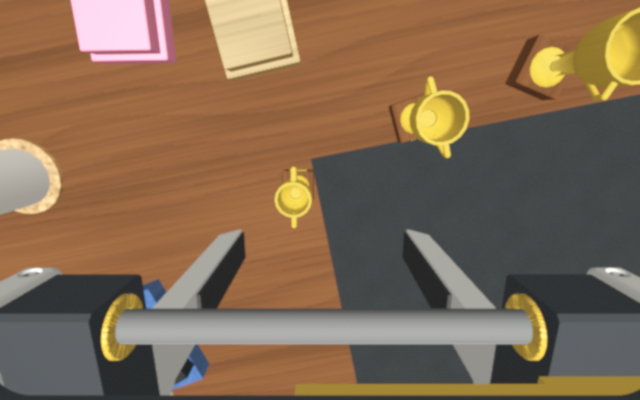

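The wrist view shows the small cup's rim at (293,200), handles vertical (yaw matches), medium cup rim at (440,118). Cross-checking position with wrist geometry.

```bash
cat >> h.py <<'E'
HE=np.array([[1.5585e-04,.967818751,.251648247,.0730411893],[.999999291,-4.47971e-04,1.10353e-03,-1.67124e-03],[1.180752e-03,.251647896,-.967818135,-.178875197]])
def wback(pos,eul,u,v,z):
    d=HE[:,:3]@np.array([(u-323.59)/322.551,-(v-201.558)/322.551,-1]); r=R.from_euler('xyz',eul)
    o=pos+r.apply(HE[:,3]); d=r.apply(d); return o+d*(z-o[2])/d[2]
E
python3 - <<'E'
from h import *
p=np.array([.4062,.2971,.2491]); e=[3.139,-.0002,-.1934]
print(wback(p,e,293,200,.09),wback(p,e,440.5,118,.115), wback(p,e,294,168,.08)-wback(p,e,294,226,.08))
E
```

```text
[0.40005912 0.33367841 0.09      ] [0.45685382 0.17694508 0.115     ] [ 0.06480723 -0.01424094  0.        ]
```

hand_motion:
  motion:
    - [-7.5,-15.5,0,0,0,0,0.094]
    - [-7.5,-15.5,0,0,0,0,0.094]
    - [0,0,20,0.01,0,0,0.094]
    - [0,0,20,0,0,0,0.094]
    - [0,0,20,0,0,0,0.094]
    - [0,0,20,0,0,0,0.094]
    - [0,0,20,0,0,0,0.094]
    - [0,0,0,0,0,0,0.094]
    - [0,0,0,0,0,0,0.094]
    - [0,0,0,0,0,0,0.094]

```text
time_s: 3.9
eef_pos: [0.3987, 0.3309, 0.1504]
eef_rot: [-3.139, -0.002, -0.195]
contact_force: [-0.3, 0.1, 0.3]
finger_gap: 0.0937
gripper_force: 0.0
```

```bash
python3 d.py 0.3974 0.33 0.061 -11
```

```text
t 3.9 pose [0.3987 0.3309 0.1504] [-3.1394e+00 -1.5000e-03 -1.9500e-01] gap 0.0937
rot first [-0.0022 -0.0015 -0.003 ] then shift [-0.0011  0.0012  0.0894]
```

```bash
cat > w.py <<'E'
import sys; from h import *; from rig import arm,grab_frame
h=float(sys.argv[1]); s=arm.sense(); f=grab_frame("wrist")["frame"].astype(int)
m=((f[:,:,0]>120)&(f[:,:,1]>90)&(f[:,:,0]-f[:,:,2]>90)).astype(np.uint8); m[300:]=0
n,L,st,c=cv2.connectedComponentsWithStats(m)
for i in range(1,n):
    if st[i,4]>300: print(st[i],c[i].round(1), "pos if rim", wback(s["eef_pos"],s["eef_rot"],st[i,0]+(st[i,2]-1)/2,st[i,1]+(st[i,3]-1)/2,h).round(4))
print(s["eef_pos"].round(4))
cv2.imwrite(sys.argv[2],f[:,:,::-1].astype(np.uint8))
E
python3 w.py 0.09 pics/w2.png
```

```text
[    0     0   640   195 71168] [294.   81.2] pos if rim [0.4853 0.3189 0.09  ]
[623  21  17  38 353] [633.5  43.6] pos if rim [0.4808 0.1048 0.09  ]
[    0   130   450   170 31595] [219.9 228.6] pos if rim [0.4144 0.4083 0.09  ]
[0.3987 0.3309 0.1504]
```

View pics/w2.png

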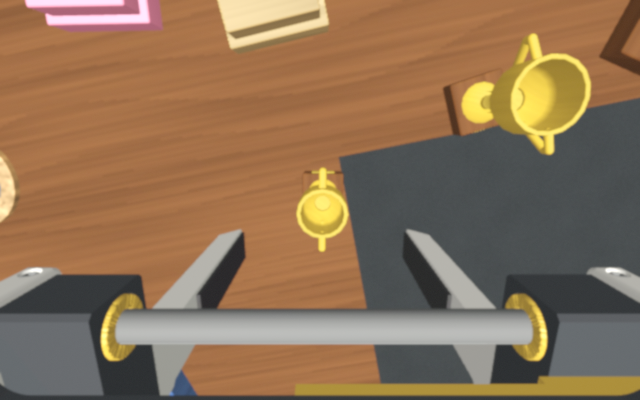

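Small cup's rim is at (322.5,213), centred between the fingers (mid column 324). The handles are vertical.

```bash
python3 - <<'E'
from h import *
p=np.array([.3987,.3309,.1504]); e=[-3.1394,-.0015,-.195]
print(wback(p,e,322.5,213,.09),wback(p,e,539.5,94,.115))
E
```

```text
[0.40099919 0.33342065 0.09      ] [0.4586186  0.18230651 0.115     ]
```

hand_motion:
  motion:
    - [0,0,20,-0.008,-0.006,0,0.094]
    - [0,0,20,0,0,0,0.094]
    - [0,0,20,0,0,0,0.094]
    - [0,0,20,0,0,0,0.094]
    - [0,0,9,0,0,0,0.094]
    - [0,0,0,0,0,0,0.094]
    - [0,0,0,0,0,0,0.094]
    - [0,0,0,0,0,0,0.094]

```text
time_s: 4.62
eef_pos: [0.3985, 0.3321, 0.0618]
eef_rot: [-3.14, -0.001, -0.193]
contact_force: [-0.3, -0.0, -1.0]
finger_gap: 0.0938
gripper_force: 0.0
```

```bash
python3 d.py 0.3974 0.33 0.061 -11
```

```text
t 4.62 pose [0.3985 0.3321 0.0618] [-3.1403e+00 -5.0000e-04 -1.9340e-01] gap 0.0938
rot first [-0.0013 -0.0005 -0.0014] then shift [-0.0007  0.0023  0.0008]
```

hand_motion:
  motion:
    - [0,0,0,0,0,0,0.06]
    - [0,0,0,0,0,0,0.05]
    - [0,0,0,0,0,0,0.04]
    - [0,0,0,0,0,0,0.03]
    - [0,0,0,0,0,0,0.03]
    - [0,0,0,0,0,0,0.03]
    - [0,0,0,0,0,0,0.03]
    - [0,0,0,0,0,0,0.03]
    - [0,0,0,0,0,0,0.03]
    - [0,0,0,0,0,0,0.03]
  grip_force: 15

```text
time_s: 5.45
eef_pos: [0.3976, 0.3316, 0.0604]
eef_rot: [3.141, 0.001, -0.193]
contact_force: [0.3, 0.5, -0.8]
finger_gap: 0.0378
gripper_force: 15.0
```

In the tool's units: -0.03 m is -30, -0.02 m is -20, -0.1 rad is -0.4.

hand_motion:
  motion:
    - [0,0,-5,0,0,0,0.03]
    - [0,0,-10,0,0,0,0.03]
    - [0,0,-20,0,0,0,0.03]
    - [0,0,-30,0,0,0,0.03]
    - [0,0,-30,0,0,0,0.03]
    - [0,0,-30,0,0,0,0.03]
    - [0,0,-30,0,0,0,0.03]
    - [0,0,-20,0,0,0,0.03]
    - [0,0,0,0,0,-0.2,0.03]
    - [0,0,0,0,0,-0.4,0.03]
    - [0,0,0,0,0,-0.4,0.03]
    - [0,0,0,0,0,-0.4,0.03]
    - [0,0,0,0,0,-0.4,0.03]
    - [0,0,0,0,0,-0.2,0.03]
    - [0,0,0,0,0,0,0.03]
    - [0,0,0,0,0,0,0.03]
  grip_force: 20

```text
time_s: 6.78
eef_pos: [0.3977, 0.3311, 0.2359]
eef_rot: [3.141, 0.001, 0.305]
contact_force: [-0.3, 0.0, -2.2]
finger_gap: 0.0378
gripper_force: 19.9
```

```bash
python3 d.py 0.594 -0.319 0.23 18.4
```

```text
t 6.78 pose [0.3977 0.3311 0.2359] [3.1415e+00 1.0000e-03 3.0480e-01] gap 0.0378
rot first [ 0.0001  0.001  -0.0163] then shift [-0.019   0.6788  0.0059]
```

hand_motion:
  motion:
    - [0,20,0,0,0,-0.064,0.03]
    - [-1,35,0,0,0,0,0.03]
    - [-1,35,0,0,0,0,0.03]
    - [-1,35,0,0,0,0,0.03]
    - [-1,35,0,0,0,0,0.03]
    - [-1,35,0,0,0,0,0.03]
    - [-1,35,0,0,0,0,0.03]
    - [-1,35,0,0,0,0,0.03]
    - [-1,35,0,0,0,0,0.03]
    - [-1,35,0,0,0,0,0.03]
    - [-1,35,0,0,0,0,0.03]
    - [-1,35,0,0,0,0,0.03]
    - [-1,35,0,0,0,0,0.03]
    - [-1,35,0,0,0,0,0.03]
    - [-1,35,0,0,0,0,0.03]
    - [-1,35,0,0,0,0,0.03]
    - [-1,35,0,0,0,0,0.03]
    - [-1,35,0,0,0,0,0.03]
    - [-1,35,0,0,0,0,0.03]
    - [-1,20,0,0,0,0,0.03]

```text
time_s: 8.45
eef_pos: [0.5917, -0.3151, 0.2354]
eef_rot: [3.139, 0.002, 0.318]
contact_force: [-0.5, -0.6, -2.0]
finger_gap: 0.0379
gripper_force: 20.0
```

hand_motion:
  motion:
    - [0,0,0,0,0,0,0.03]
    - [0,0,0,0,0,0,0.03]
    - [0,0,0,0,0,0,0.03]
    - [0,0,0,0,0,0,0.03]

```text
time_s: 8.78
eef_pos: [0.5921, -0.308, 0.2356]
eef_rot: [-3.14, 0.001, 0.324]
contact_force: [-0.3, 0.6, -1.6]
finger_gap: 0.0379
gripper_force: 20.0
```

```bash
python3 d.py 0.594 -0.319 0.1 18.4
```

```text
t 8.78 pose [ 0.5921 -0.308   0.2356] [-3.1403e+00  9.0000e-04  3.2450e-01] gap 0.0379
rot first [-0.0013  0.0009  0.0033] then shift [-0.0017  0.011   0.1356]
```

In the tool's units: 0.03 m is 30, 0.02 m is 20.

hand_motion:
  motion:
    - [-1.7,11,0,0,0,0,0.03]
    - [0,0,20,0,0,0,0.03]
    - [0,0,30,0,0,0,0.03]
    - [0,0,30,0,0,0,0.03]
    - [0,0,30,0,0,0,0.03]
    - [0,0,20,0,0,0,0.03]
    - [0,0,8,0,0,0,0.03]
    - [0,0,0,0,0,0,0.03]
    - [0,0,0,0,0,0,0.03]
    - [0,0,0,0,0,0,0.03]

```text
time_s: 9.62
eef_pos: [0.5952, -0.3217, 0.0994]
eef_rot: [3.139, -0.001, 0.323]
contact_force: [0.0, -0.1, -1.2]
finger_gap: 0.0379
gripper_force: 20.0
```

```bash
python3 d.py 0.594 -0.319 0.085 18.4;  python3 - <<'E'
from rig import *; import cv2
f=grab_frame("top"); cv2.imwrite("pics/t2.png",cv2.resize(f["frame"][120:220,420:520,::-1],None,fx=5,fy=5,interpolation=cv2.INTER_CUBIC))
E
```

```text
t 9.62 pose [ 0.5952 -0.3217  0.0994] [ 3.139e+00 -1.300e-03  3.229e-01] gap 0.0379
rot first [ 0.0026 -0.0013  0.0018] then shift [-0.0003 -0.003   0.0144]
```

View pics/t2.png

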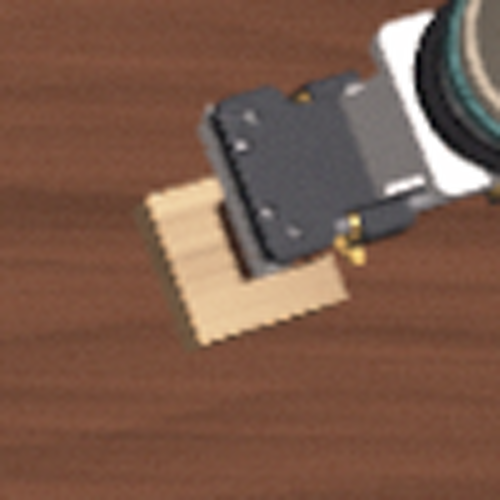

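The gripper hides the cup from above (stand corners visible at crop (145,195), (205,345), (348,295)), so I'll rely on the pose and lower to contact.

hand_motion:
  motion:
    - [0,-2,6,0.004,0,0,0.03]
    - [0,0,4,0,0,0,0.03]
    - [0,0,2,0,0,0,0.03]
    - [0,0,0,0,0,0,0.03]
    - [0,0,0,0,0,0,0.03]
    - [0,0,0,0,0,0,0.03]

```text
time_s: 10.17
eef_pos: [0.5931, -0.3191, 0.0856]
eef_rot: [-3.141, 0.001, 0.323]
contact_force: [0.6, 0.8, -0.6]
finger_gap: 0.0376
gripper_force: 20.0
```

```bash
python3 d.py 0.594 -0.319 0.085 18.4
```

```text
t 10.17 pose [ 0.5931 -0.3191  0.0856] [-3.1406e+00  1.0000e-03  3.2280e-01] gap 0.0376
rot first [-0.001   0.001   0.0016] then shift [0.0008 0.0002 0.0006]
```

hand_motion:
  motion:
    - [0,0,1.5,0,0,0,0.03]
    - [0,0,0,0,0,0,0.03]
    - [0,0,0,0,0,0,0.03]

```text
time_s: 10.42
eef_pos: [0.5935, -0.3189, 0.0854]
eef_rot: [-3.141, 0.0, 0.323]
contact_force: [-1.1, 2.0, 7.0]
finger_gap: 0.0376
gripper_force: 20.0
```

Contact (7 N). Release and retract straight up.

In the tool's units: -0.035 m is -35, -0.03 m is -30.

hand_motion:
  motion:
    - [0,0,0,0,0,0,0.045]
    - [0,0,0,0,0,0,0.06]
    - [0,0,0,0,0,0,0.094]
    - [0,0,0,0,0,0,0.094]
    - [0,0,0,0,0,0,0.094]
    - [0,0,0,0,0,0,0.094]
    - [0,0,0,0,0,0,0.094]
    - [0,0,-15,0,0,0,0.094]
    - [0,0,-30,0,0,0,0.094]
    - [0,0,-35,0,0,0,0.094]
    - [0,0,-35,0,0,0,0.094]
    - [0,0,-35,0,0,0,0.094]
    - [0,0,-30,0,0,0,0.094]
    - [0,0,0,0,0,0,0.094]
    - [0,0,0,0,0,0,0.094]

```text
time_s: 11.67
eef_pos: [0.5943, -0.3198, 0.2662]
eef_rot: [3.139, -0.002, 0.323]
contact_force: [0.4, -0.5, -0.3]
finger_gap: 0.0938
gripper_force: 0.0
```

```bash
python3 d.py 0.456 0.1745 0.26 6
```

```text
t 11.67 pose [ 0.5943 -0.3198  0.2662] [ 3.1394e+00 -2.0000e-03  3.2270e-01] gap 0.0938
rot first [ 0.002  -0.0022  0.218 ] then shift [-0.0859 -0.5061  0.0062]
```

In the tool's units: -0.034 m is -34, -0.03 m is -30, 0.109 rad is 0.436.

hand_motion:
  motion:
    - [0,0,0,0,0,0.436,0.094]
    - [0,0,0,0,0,0.436,0.094]
    - [-6,-30,0,0,0,0,0.094]
    - [-6,-34,0,0,0,0,0.094]
    - [-6,-34,0,0,0,0,0.094]
    - [-6,-34,0,0,0,0,0.094]
    - [-6,-34,0,0,0,0,0.094]
    - [-6,-34,0,0,0,0,0.094]
    - [-6,-34,0,0,0,0,0.094]
    - [-6,-34,0,0,0,0,0.094]
    - [-6,-34,0,0,0,0,0.094]
    - [-6,-34,0,0,0,0,0.094]
    - [-6,-34,0,0,0,0,0.094]
    - [-6,-34,0,0,0,0,0.094]
    - [-6,-34,0,0,0,0,0.094]
    - [-6,-34,0,0,0,0,0.094]
    - [-3,-30,0,0,0,0,0.094]
    - [0,0,0,0,0,0,0.094]
    - [0,0,0,0,0,0,0.094]
    - [0,0,0,0,0,0,0.094]

```text
time_s: 13.33
eef_pos: [0.4537, 0.1698, 0.2634]
eef_rot: [3.141, 0.003, 0.104]
contact_force: [0.4, -1.0, -0.9]
finger_gap: 0.0939
gripper_force: 0.0
```

```bash
python3 d.py 0.4545 0.1735 0.18 6; python3 w.py 0.115 pics/w3.png
```

```text
t 13.33 pose [0.4537 0.1698 0.2634] [3.1408 0.0034 0.1045] gap 0.0939
rot first [ 0.0008  0.0034 -0.0002] then shift [ 0.0011 -0.0036  0.0834]
[160   0 111  12 482] [214.6   3.8] pos if rim [0.613  0.2872 0.115 ]
[ 57  47  92  21 356] [105.5  56.5] pos if rim [0.5588 0.3913 0.115 ]
[ 236   51  291   40 2198] [400.2  72. ] pos if rim [0.5744 0.1298 0.115 ]
[ 235   61   85   26 1020] [273.9  74.9] pos if rim [0.5614 0.2275 0.115 ]
[ 395   88  245   37 1786] [538.5 108.7] pos if rim [ 0.5563 -0.0066  0.115 ]
[219 116  84  13 303] [260.4 122.5] pos if rim [0.5151 0.2407 0.115 ]
[166 138 139  18 554] [245.7 147.5] pos if rim [0.4886 0.2648 0.115 ]
[ 420  141  127   74 5082] [478.  175.6] pos if rim [0.4836 0.0101 0.115 ]
[ 296  143   50   79 2275] [320.6 183. ] pos if rim [0.4615 0.1758 0.115 ]
[325 143  94  13 440] [376.2 149.5] pos if rim [0.5004 0.1282 0.115 ]
[  52  188  168   69 5740] [159.8 223.9] pos if rim [0.3976 0.3676 0.115 ]
[0.4537 0.1698 0.2634]
```

View pics/w3.png

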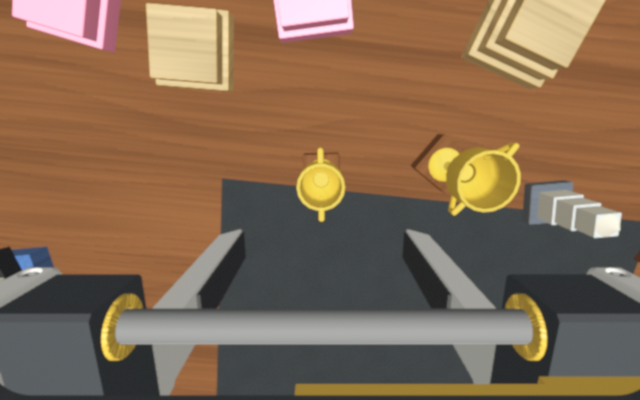

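Medium cup's rim is at (320.5,187), handles vertical. That is 2–3 mm towards -y tool, matching the plan.

hand_motion:
  motion:
    - [2,-3,0,0,0.008,0,0.094]
    - [0,0,30,0,0,0,0.094]
    - [0,0,30,0,0,0,0.094]
    - [0,0,30,0,0,0,0.094]
    - [0,0,30,0,0,0,0.094]
    - [0,0,30,0,0,0,0.094]
    - [0,0,20,0,0,0,0.094]
    - [0,0,7,0,0,0,0.094]
    - [0,0,0,0,0,0,0.094]
    - [0,0,0,0,0,0,0.094]
    - [0,0,0,0,0,0,0.094]

```text
time_s: 14.3
eef_pos: [0.4573, 0.1744, 0.0887]
eef_rot: [-3.14, -0.003, 0.104]
contact_force: [-0.9, -0.1, -0.1]
finger_gap: 0.0938
gripper_force: 0.0
```

```bash
python3 d.py 0.4545 0.1735 0.086 6
```

```text
t 14.3 pose [0.4573 0.1744 0.0887] [-3.1402e+00 -3.1000e-03  1.0410e-01] gap 0.0938
rot first [-0.0014 -0.0031 -0.0006] then shift [-0.0029  0.0006  0.0027]
```

hand_motion:
  motion:
    - [-1,0,1,0,0,0,0.07]
    - [0,0,0,0,0,0,0.06]
    - [0,0,0,0,0,0,0.05]
    - [0,0,0,0,0,0,0.04]
    - [0,0,0,0,0,0,0.04]
    - [0,0,0,0,0,0,0.04]
    - [0,0,0,0,0,0,0.04]
    - [0,0,0,0,0,0,0.04]
    - [0,0,0,0,0,0,0.04]
  grip_force: 20

```text
time_s: 15.05
eef_pos: [0.4551, 0.174, 0.0865]
eef_rot: [-3.141, -0.001, 0.105]
contact_force: [-0.7, -0.7, 1.8]
finger_gap: 0.048
gripper_force: 20.0
```

```bash
python3 d.py 0.4545 0.1735 0.22 6
```

```text
t 15.05 pose [0.4551 0.174  0.0865] [-3.141e+00 -7.000e-04  1.047e-01] gap 0.048
rot first [-0.0005 -0.0007  0.    ] then shift [-0.0007  0.0004 -0.1335]
```

hand_motion:
  motion:
    - [0,0,-5,0,0,0,0.04]
    - [0,0,-10,0,0,0,0.04]
    - [0,0,-20,0,0,0,0.04]
    - [0,0,-30,0,0,0,0.04]
    - [0,0,-30,0,0,0,0.04]
    - [0,0,-20,0,0,0,0.04]
    - [0,0,-10,0,0,0,0.04]
    - [0,0,0,0,0,0.16,0.04]
    - [0,0,0,0,0,0.16,0.04]
    - [0,0,0,0,0,0,0.04]
    - [0,0,0,0,0,0,0.04]
  grip_force: 25

```text
time_s: 15.97
eef_pos: [0.4545, 0.174, 0.2114]
eef_rot: [-3.141, 0.0, 0.026]
contact_force: [0.3, 0.3, -1.4]
finger_gap: 0.0479
gripper_force: 25.0
```

```bash
python3 d.py 0.5887 0.3431 0.22 1.5
```

```text
t 15.97 pose [0.4545 0.174  0.2114] [-3.1411  0.      0.026 ] gap 0.0479
rot first [-0.0005  0.     -0.0002] then shift [ 0.1385 -0.1656 -0.0086]
```

In the tool's units: -0.03 m is -30, 0.025 m is 25.

hand_motion:
  motion:
    - [10,-12,0,0,0,0,0.04]
    - [20,-24,0,0,0,0,0.04]
    - [25,-30,0,0,0,0,0.04]
    - [25,-30,0,0,0,0,0.04]
    - [25,-30,0,0,0,0,0.04]
    - [20,-24,0,0,0,0,0.04]
    - [13.5,-15.6,0,0,0,0,0.04]
    - [0,0,10,0,0,0,0.04]
    - [0,0,20,0,0,0,0.04]
    - [0,0,20,0,0,0,0.04]
    - [0,0,10,0,0,0,0.04]
    - [0,0,5,0,0,0,0.04]
    - [0,0,0,0,0,0,0.04]
    - [0,0,0,0,0,0,0.04]
    - [0,0,0,0,0,0,0.04]
    - [0,0,0,0,0,0,0.04]

```text
time_s: 17.3
eef_pos: [0.5901, 0.3434, 0.1481]
eef_rot: [-3.14, -0.003, 0.025]
contact_force: [-0.7, 0.2, -1.4]
finger_gap: 0.0478
gripper_force: 25.0
```

```bash
python3 d.py 0.5887 0.3431 0.1365 1.5
```

```text
t 17.3 pose [0.5901 0.3434 0.1481] [-3.1397e+00 -2.6000e-03  2.4800e-02] gap 0.0478
rot first [-0.0019 -0.0026 -0.0014] then shift [-0.0014  0.0003  0.0116]
```

In the tool's units: 0.005 m is 5, 0.004 m is 4, -0.001 rad is -0.004.

hand_motion:
  motion:
    - [-1,0,5,-0.004,-0.004,0,0.04]
    - [0,0,4,0,0,0,0.04]
    - [0,0,1,0,0,0,0.04]
    - [0,0,0,0,0,0,0.04]
    - [0,0,0,0,0,0,0.04]
    - [0,0,0,0,0,0,0.04]

```text
time_s: 17.8
eef_pos: [0.5884, 0.343, 0.1367]
eef_rot: [3.141, 0.0, 0.025]
contact_force: [-0.1, -0.7, -1.1]
finger_gap: 0.0477
gripper_force: 25.0
```

hand_motion:
  motion:
    - [0,0,1.5,0,0,0,0.04]
    - [0,0,0,0,0,0,0.04]
    - [0,0,0,0,0,0,0.04]

```text
time_s: 18.05
eef_pos: [0.5889, 0.343, 0.1366]
eef_rot: [-3.141, -0.001, 0.025]
contact_force: [-0.6, -1.5, 5.9]
finger_gap: 0.0479
gripper_force: 25.0
```

```bash
python3 d.py 0.5887 0.3431 0.1365 1.5
```

```text
t 18.05 pose [0.5889 0.343  0.1366] [-3.1414e+00 -9.0000e-04  2.4500e-02] gap 0.0479
rot first [-0.0002 -0.0009 -0.0017] then shift [-0.0002 -0.0001  0.0001]
```

Contact; release, lift, and head for the large cup.

In the tool's units: -0.035 m is -35, -0.03 m is -30, 0.11 rad is 0.44.

hand_motion:
  motion:
    - [0,0,0,0,0,0,0.055]
    - [0,0,0,0,0,0,0.07]
    - [0,0,0,0,0,0,0.094]
    - [0,0,0,0,0,0,0.094]
    - [0,0,0,0,0,0,0.094]
    - [0,0,0,0,0,0,0.094]
    - [0,0,0,0,0,0,0.094]
    - [0,0,-15,0,0,0,0.094]
    - [0,0,-30,0,0,0,0.094]
    - [0,0,-35,0,0,0,0.094]
    - [0,0,-35,0,0,0,0.094]
    - [0,0,-20,0,0,0,0.094]
    - [0,0,0,0,0,0.44,0.094]
    - [0,0,0,0,0,0.44,0.094]
    - [0,0,0,0,0,0.44,0.094]
    - [0,0,0,0,0,0.44,0.094]
    - [0,0,0,0,0,0.44,0.094]
    - [0,0,0,0,0,0,0.094]
    - [0,0,0,0,0,0,0.094]

```text
time_s: 19.63
eef_pos: [0.5883, 0.3432, 0.2701]
eef_rot: [3.141, 0.0, -0.522]
contact_force: [0.1, -0.3, -0.7]
finger_gap: 0.0937
gripper_force: 0.0
```

```bash
python3 d.py 0.4816 0.0155 0.27 -30.8
```

```text
t 19.63 pose [0.5883 0.3432 0.2701] [ 3.141  0.    -0.522] gap 0.0937
rot first [0.0006 0.     0.0155] then shift [7.610e-02 3.361e-01 1.000e-04]
```

In the tool's units: 0.031 m is 31, 0.026 m is 26, 0.0155 rad is 0.062.

hand_motion:
  motion:
    - [7,31,0,0,0,0.062,0.094]
    - [7,31,0,0,0,0,0.094]
    - [7,31,0,0,0,0,0.094]
    - [7,31,0,0,0,0,0.094]
    - [7,31,0,0,0,0,0.094]
    - [7,31,0,0,0,0,0.094]
    - [7,31,0,0,0,0,0.094]
    - [7,31,0,0,0,0,0.094]
    - [7,31,0,0,0,0,0.094]
    - [7,31,0,0,0,0,0.094]
    - [7,26,0,0,0,0,0.094]
    - [0,0,0,0,0,0,0.094]
    - [0,0,0,0,0,0,0.094]
    - [0,0,0,0,0,0,0.094]
    - [0,0,0,0,0,0,0.094]

```text
time_s: 20.88
eef_pos: [0.4824, 0.0167, 0.2703]
eef_rot: [-3.141, 0.0, -0.537]
contact_force: [-0.1, 0.6, -0.3]
finger_gap: 0.0941
gripper_force: 0.0
```

```bash
python3 d.py 0.4816 0.0155 0.108 -30.8; python3 w.py 0.14 pics/w4.png | tail -1
```

```text
t 20.88 pose [0.4824 0.0167 0.2703] [-3.1412e+00  2.0000e-04 -5.3740e-01] gap 0.0941
rot first [-0.0004  0.0002  0.0002] then shift [-1.000e-04  1.500e-03  1.623e-01]
[0.4824 0.0167 0.2703]
```

View pics/w4.png

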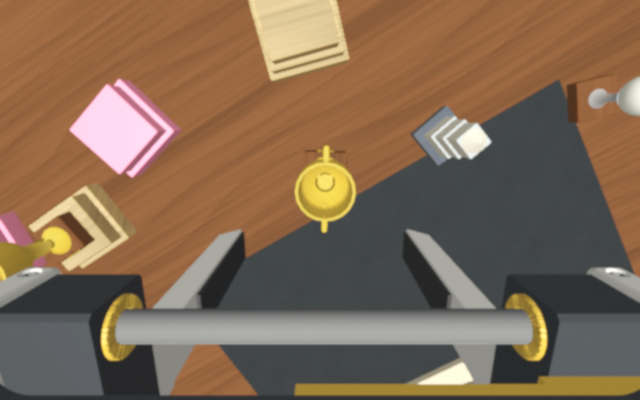

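Large cup's rim at (325,191) is centred between the fingers, handles vertical; the medium cup stands on its stand at lower left.

hand_motion:
  motion:
    - [0,0.5,30,0,0,0,0.094]
    - [0,0,30,0,0,0,0.094]
    - [0,0,30,0,0,0,0.094]
    - [0,0,30,0,0,0,0.094]
    - [0,0,30,0,0,0,0.094]
    - [0,0,10,0,0,0,0.094]
    - [0,0,0,0,0,0,0.094]
    - [0,0,0,0,0,0,0.094]
    - [0,0,0,0,0,0,0.094]
  grip_force: 25

```text
time_s: 21.68
eef_pos: [0.4827, 0.0154, 0.111]
eef_rot: [-3.141, -0.001, -0.539]
contact_force: [-0.2, -0.1, 0.4]
finger_gap: 0.0941
gripper_force: 0.0
```

```bash
python3 d.py 0.4816 0.0155 0.108 -30.8
```

```text
t 21.68 pose [0.4827 0.0154 0.111 ] [-3.1409e+00 -1.1000e-03 -5.3940e-01] gap 0.0941
rot first [-0.0007 -0.0011 -0.0019] then shift [-0.001   0.0005  0.003 ]
```

hand_motion:
  motion:
    - [0,0,1,0,0,0,0.08]
    - [0,0,0,0,0,0,0.07]
    - [0,0,0,0,0,0,0.06]
    - [0,0,0,0,0,0,0.05]
    - [0,0,0,0,0,0,0.05]
    - [0,0,0,0,0,0,0.05]
    - [0,0,0,0,0,0,0.05]
    - [0,0,0,0,0,0,0.05]

```text
time_s: 22.35
eef_pos: [0.482, 0.0149, 0.1095]
eef_rot: [-3.141, -0.0, -0.541]
contact_force: [0.5, 1.1, 3.3]
finger_gap: 0.0574
gripper_force: 25.0
```

hand_motion:
  motion:
    - [0,0,-5,0,0,0,0.05]
    - [0,0,-10,0,0,0,0.05]
    - [0,0,-20,0,0,0,0.05]
    - [0,0,-30,0,0,0,0.05]
    - [0,0,-30,0,0,0,0.05]
    - [0,0,-15,0,0,0,0.05]
    - [0,0,0,0,0,-0.24,0.05]
    - [0,0,0,0,0,-0.32,0.05]
    - [0,0,0,0,0,-0.32,0.05]
    - [0,0,0,0,0,-0.16,0.05]
    - [0,0,0,0,0,0,0.05]
    - [0,0,0,0,0,0,0.05]
    - [0,0,0,0,0,0,0.05]
  grip_force: 35

```text
time_s: 23.43
eef_pos: [0.4813, 0.0146, 0.2191]
eef_rot: [3.141, 0.001, -0.282]
contact_force: [-0.3, -0.7, -2.9]
finger_gap: 0.0573
gripper_force: 35.0
```

```bash
python3 d.py 0.6511 -0.0497 0.22 -16
```

```text
t 23.43 pose [0.4813 0.0146 0.2191] [ 3.1408e+00  1.0000e-03 -2.8210e-01] gap 0.0573
rot first [ 0.0007  0.001  -0.0028] then shift [ 0.181   0.015  -0.0009]
```

hand_motion:
  motion:
    - [10,1,0,0,0,0,0.05]
    - [20,2,0,0,0,0,0.05]
    - [30,2,0,0,0,0,0.05]
    - [30,3,0,0,0,0,0.05]
    - [30,3,0,0,0,0,0.05]
    - [30,2,0,0,0,0,0.05]
    - [20,1,0,0,0,0,0.05]
    - [11,1,0,0,0,0,0.05]
    - [0,0,0,0,0,0,0.05]
    - [0,0,10,0,0,0,0.05]
    - [0,0,12,0,0,0,0.05]
    - [0,0,5,0,0,0,0.05]
    - [0,0,0,0,0,0,0.05]
    - [0,0,0,0,0,0,0.05]
    - [0,0,0,0,0,0,0.05]

```text
time_s: 24.68
eef_pos: [0.6515, -0.0496, 0.1928]
eef_rot: [3.141, -0.0, -0.28]
contact_force: [-0.1, -0.4, -2.4]
finger_gap: 0.0574
gripper_force: 35.0
```

```bash
python3 d.py 0.6511 -0.0497 0.1845 -16
```

```text
t 24.68 pose [ 0.6515 -0.0496  0.1928] [ 3.1415e+00 -5.0000e-04 -2.8040e-01] gap 0.0574
rot first [ 0.0001 -0.0005 -0.0012] then shift [-0.0004  0.0003  0.0083]
```

hand_motion:
  motion:
    - [0,0,3,0,0,0,0.05]
    - [0,0,3,0,0,0,0.05]
    - [0,0,1,0,0,0,0.05]
    - [0,0,0,0,0,0,0.05]
    - [0,0,0,0,0,0,0.05]
    - [0,0,0,0,0,0,0.05]

```text
time_s: 25.18
eef_pos: [0.6516, -0.0498, 0.1853]
eef_rot: [3.141, 0.0, -0.281]
contact_force: [-0.2, 1.1, -3.0]
finger_gap: 0.0573
gripper_force: 35.0
```

hand_motion:
  motion:
    - [0,0,1.5,0,0,0,0.05]
    - [0,0,0,0,0,0,0.05]
    - [0,0,0,0,0,0,0.05]

```text
time_s: 25.43
eef_pos: [0.6519, -0.0498, 0.1846]
eef_rot: [-3.142, -0.001, -0.281]
contact_force: [-0.9, 1.0, 3.4]
finger_gap: 0.0575
gripper_force: 35.0
```

```bash
python3 d.py 0.6511 -0.0497 0.1845 -16
```

```text
t 25.43 pose [ 0.6519 -0.0498  0.1846] [-3.1416e+00 -1.0000e-03 -2.8070e-01] gap 0.0575
rot first [-0.     -0.001  -0.0015] then shift [-0.0008  0.0001  0.0001]
```

hand_motion:
  motion:
    - [0,0,0,0,0,0,0.065]
    - [0,0,0,0,0,0,0.08]
    - [0,0,0,0,0,0,0.094]
    - [0,0,0,0,0,0,0.094]
    - [0,0,0,0,0,0,0.094]
    - [0,0,0,0,0,0,0.094]
    - [0,0,0,0,0,0,0.094]
    - [0,0,-10,0,0,0,0.094]
    - [0,0,-20,0,0,0,0.094]
    - [0,0,-30,0,0,0,0.094]
    - [0,0,-30,0,0,0,0.094]
    - [0,0,-30,0,0,0,0.094]
    - [-20,0,0,0,0,0,0.094]
    - [-30,0,0,0,0,0,0.094]
    - [-40,0,0,0,0,0,0.094]
    - [-40,0,0,0,0,0,0.094]
    - [-40,0,0,0,0,0,0.094]
    - [-20,0,0,0,0,0,0.094]
    - [0,0,0,0,0,0,0.094]
    - [0,0,0,0,0,0,0.094]

```text
time_s: 27.1
eef_pos: [0.4691, 0.0031, 0.3052]
eef_rot: [-3.141, -0.002, -0.28]
contact_force: [-0.7, 0.5, 0.5]
finger_gap: 0.094
gripper_force: 0.0
```

```bash
python3 - <<'E'
from rig import *; import cv2,numpy as np
a=grab_frame("top")["frame"][100:220,150:510,::-1]; b=grab_frame("side")["frame"][110:310,180:500,::-1]
a=cv2.resize(a,(780,260),interpolation=cv2.INTER_CUBIC); b=cv2.resize(b,(540,338),interpolation=cv2.INTER_CUBIC)
c=np.zeros((598,780,3),np.uint8); c[:260]=a; c[260:,:540]=b; cv2.imwrite("pics/fin.png",c)
E
```

```text
(no output)
```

View pics/fin.png

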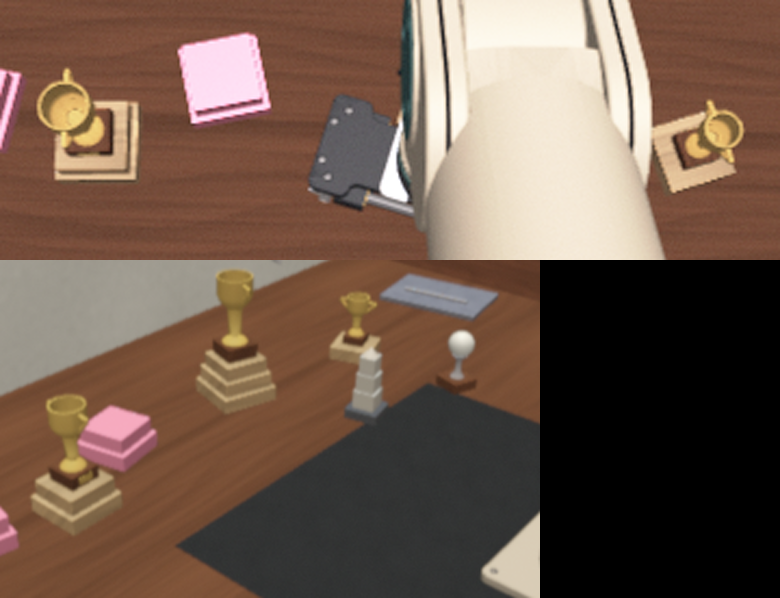

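The small, medium and large cups stand upright on the low, mid and high stands, and the obelisk and golf award are still in place. A quick check of the centring from the rims: small (482.3,160), medium (180,149.4), and large in the side view at about (319,119).

```bash
python3 - <<'E'
from h import *
print(back(T,482.3,160,.115)-[.5936,-.3189,0],back(T,180,149.4,.165)-[.5887,.3431,0]); print(proj(S,[.6511,-.0497,.215]))
E
```

```text
[-0.00241852  0.0043646   0.115     ] [-0.00410783 -0.00432347  0.165     ]
[[318.60665267 118.66130244]]
```

```bash
python3 -c "
from rig import arm
print(arm.job_done())"
```

```text
the job is handed in; nothing more can be done
None
```

I handed the job in at about 27 s: each cup is upright on its stand (small on low, medium on middle, large on high), centred to within about 6 mm by my camera check, and the golf-ball award and obelisk were not touched.

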